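# Unlatch the fan deck and hold its coil up for inspection

### The job

On the bench-top heat exchanger, swing the latch lever round until its nose lines up with the marked notch on the quadrant, so that the lever's other end no longer holds the fan deck down, and leave it there. Then take the fan deck by the rubber sleeve on its handle, lift it until the whole copper coil hanging under it is clear above the rim of the white tub, by at least two centimetres, and keep it there over the tub, level and still. The program finishes while the gripper is still holding the deck in the air; leave the loose parts around the rig alone.

Things in the scene. Friction and masses are not known exactly. Their poses are not given: they have to be found in the camera images.
- rig: Fixed rig: steel base plate 6 mm thick (x -125 to 125, y -125 to 215 mm) with a round, open, dry white tub (rim 216 mm across, wall 6, rim 100 mm above the bench) and a latch post on its +y side, 155 mm from the tub's centre. Origin on the bench under the tub's centre, z up; yaw within 0.3 rad of the world's.
- rim (a point): Centre of the tub's mouth, at rim height, 100 mm above the bench.
- pivot (a point): On the latch post's upright axis, about which the lever turns, 113 mm above the bench, at mid height of the lever: a flat steel bar 16 mm wide, 10 mm thick, its dog end reaching 55 mm from this axis.
- latch (a joint): Lever's turn about the upright axis through pivot, rad, 0 to 1.6; starts at 0 to 0.25. At 0 its grip end points along rig +y and its dog end lies over the deck's +y arm, blocking it. Grows anticlockwise seen from above (grip end goes towards rig -x). No spring, no click: about 2 N at the grip moves it, it stays where left. Dog is clear of the deck above 0.9.
- lever_grip (a point): On the lever's upright round black plastic grip, 18 mm in diameter, 70 mm from the pivot axis, standing from 118 to 168 mm above the bench; this point is on its axis, 150 mm above the bench. Free space all round it above 125 mm.
- lever_nose (a point): The lever's narrow tip beyond the grip, 86 mm from the pivot axis, 113 mm above the bench; it points to the notch when set.
- notch (a joint): Angle at which the notch block is clamped on the quadrant, in rad, same zero and direction as joint latch: the lever is in the notch when both are equal. Between 0.95 and 1.35; it does not move in the run.
- notch_mark (a point): Over the middle of the marked notch, 86 mm from the pivot axis, 113 mm above the bench: where lever_nose has to be. The notch is the 14 mm gap between two low aluminium teeth on a 44 mm wide block on the dark steel quadrant, marked by a small upright pin outside it. The lever passes 1 mm above the teeth.
- deck: Loose fan deck, 0.45 to 0.7 kg: steel cross lying on the tub's rim (arms 36 wide, 5 thick, 250 mm along y, 236 along x), black 120 mm square fan on top, copper coil 108 mm across below, brass valve on the -y arm. Handle: 16 mm square bar along y over the fan, between uprights at y = -70 and +70. Origin: centre of the cross's underside, 100 mm above the bench; axes as the rig's.
- sleeve (a point): Centre of the black rubber sleeve on the handle bar, 80 mm above the deck's origin, 18 mm towards the valve (-y) from the bar's middle. 20 mm wide (deck x), 22 high, 46 long (deck y); over 35 mm free below it. The deck's balance point lies straight below it: held here, fingers closing along deck x, the deck hangs level.
- coil_foot (a point): Lowest point of the coil on the deck's middle axis, 60 mm below the deck's origin (40 mm above the bench when seated).
- wrench: Bystander: a steel wrench lying on the bench beyond the -y side of the rig. Origin under its middle.
- spare_valve: Bystander: a loose brass valve with a flat steel handle, 75 x 30 x 46 mm, on the bench on the +y side. Origin under its middle.
- gauge: Bystander: a round pressure gauge, 64 mm across and 28 mm high, lying face up on the bench on the +y side. Origin under its middle.
- small_fan: Bystander: a spare fan, 60 x 60 x 22 mm, flat on the bench on the -y side of the rig. Origin under its middle.

How it is judged (in metres and radians):
On the way, in this order (a step that is already met when the one before it is completed fails the run):
1. the lever's nose is in the marked notch while the deck still sits on the tub (distance between lever_nose and notch_mark below 0.009 m and z of deck in the frame of rim below 0.015 m), for 0.3 s.
2. the whole coil is above the tub's rim (z of coil_foot in the frame of rim above 0.01 m and contact force between the fingers and deck above 1 N), for 0.2 s.
At the end, for the whole second after the job is handed in: Deck held by the fingers within 45 mm of the sleeve's centre, free of tub and latch; coil foot over 15 mm above the rim, within 60 mm of the tub's axis; level within 0.12 rad, slower than 30 mm/s and 0.2 rad/s; lever nose within 9 mm of the notch mark (distance between lever_nose and notch_mark below 0.009 m and z of coil_foot in the frame of rim above 0.015 m and horizontal distance between coil_foot and rim below 0.06 m and angle between deck's own z axis and vertical below 0.12 rad and linear speed of deck below 0.03 m/s and angular speed of deck below 0.2 rad/s and contact force between the fingers and deck above 1 N and contact force between deck and rig below 0.1 N and distance between the grasp point and sleeve below 0.045 m); the arm keeps its last pose, push and grip.
It fails at once if a bystander is pushed more than 25 mm (distance of any of wrench, spare_valve, gauge, small_fan from where it was at the start of the episode above 0.025 m).
It fails at once if the deck is tipped more than 30 degrees (angle between deck's own z axis and vertical above 0.52 rad).
It also fails if it takes over 45 s, if anything falls off the work surface, if the arm or the gripper's body presses on something with over 40 N, if the wrist force passes 120 N, or if a joint passes its speed limit or range.

### The arm

A 6-joint arm with a two-finger parallel gripper is mounted at the origin on the work surface. World frame = base frame: x ahead of the robot, y to its left, z up, the work surface at z = 0. Lengths are in m, angles in degrees, forces in N, time in s.
With the tool pointing down it reaches from about 0.375 to 0.9 m from the base axis. Payload 3.1 kg.
Tool frame: the origin (TCP) lies at the very end of the fingers, on their centre line; the grasp point (between the pads) lies 19 mm behind it (bot.tcp_to_grasp is the distance from the TCP to the grasp point, in m); z points along the fingers, y is the direction in which the jaws open and shut (so a half turn about z gives the same grasp; the last joint's range is limited). The gripper opens to 87 mm and grips with 3 to 60 N. Pads are 19 mm wide; open, the fingers measure 117 mm over their backs; the gripper's body (75 mm by 190 mm) begins 51 mm behind the grasp point.
Start: joints at [56.35, 30.224, 82.088, -0, 67.689, -10.227], TCP at [0.248, 0.573, 0.223] pointing down, gripper open.
Joint ranges: [-176.69, 176.69], [-43.24, 126.21], [12.49, 139.97], [-82, 262], [0, 151.66], [-163.58, 163.58]. Speed limits (degrees/s): [159.86, 159.86, 180, 180, 180, 180].

### API

Orientations are given as a 3x3 rotation matrix whose columns are the frame's x, y, z axes.
In Python, from rig import telemetry, eyes, order, bot gives the robot as it stands. The module is installed in compiled form; this text tells all that it offers.
- The arm moves only by the tool servo_tool, never from a script. Its argument "targets" is a list of rows, each a list of 2 entries, a list of its own where there are three numbers: the shift along the tool's x, y, z in m, then the turn, a rotation vector about the tool's x, y, z in rad. In form: [[[tx, ty, tz], [wx, wy, wz]], ...]. A call has 1 to 12 rows; each row is the pose to reach, as a shift and turn from the pose commanded when the call began, along the tool's axes at that moment; what a row does not reach only later rows make up. A row lasts 1/8 s, in which the tool goes at most 62.5 mm and 10.7 degrees, less where a joint would pass 70% of its speed; a pose out of reach is approached as far as the arm can. A call with a gripper value outside its range is refused whole. "gripper" is the finger opening in m, from 0 to 0.087, set as the call begins (left out, the last holds). The fingers move at their own pace and stop on an object; the grip force is fixed at half the most. Time passes only in rows, so rows that repeat a pose let the fingers close. It gives the time, the measured TCP pose, the force and the opening at its end, in the units of the state.
- telemetry.read_state(): the state, without advancing time (a new reading comes with each control period).
- eyes.capture(name): name is "scene" or "top"; returns a dict with "pixels" (384x512x3 uint8, blue, green, red), "intrinsics" (3x3 intrinsics, pixels), "extrinsics" (4x4, takes a point from camera to world coordinates). Camera axes: x right, y down, z forward; pixel columns grow to the right and rows downward; lengths in m; the calibration is good to about 2 mm. A picture is of the moment at which its call begins. There is no depth.
- order.hand_in(): hands the job in, once; it reports no verdict.
The state is a dict: "time_s": time; "joint_positions": joint angles; "qvel": joint speeds; "tau": joint torques, N m; "position": TCP position; "tcp_rot": TCP orientation; "force": force on the tool from outside, world axes, zero at the start; "moment": the same for the moment, N m; "opening": opening from 0.0 (shut) to 1.0 (fully open).
Only numpy, scipy, OpenCV 4.12 (cv2) and the standard library are available. Lean on these libraries where they do the work, as an engineer would, in place of code of your own. Each camera call takes 0.05 s, during which the arm holds its last target. There are 200 camera calls.

## Working session

There is one attempt and no reset: what is moved stays moved. The work goes in short steps, Python scripts to look and compute and a tool call to move; the robot and the scene stay as the last step left them, time stands still between calls to the robot, and variables do not carry over. Pictures are saved under pics/ and viewed, about 8 in all and at most 12, crops included, and the job is handed in when it is done.

Besides the shell and the picture viewer there is one more tool, called after "Emit:" in YAML: its name, and indented under it one key for each argument. servo_tool: Moves the arm, as the interface text tells. Its arguments: {"type":"object","properties":{"targets":{"type":"array","items":{"type":"array"}},"gripper":{"type":"number"}},"required":["targets"]}

```bash
mkdir -p pics; cat > h.py <<'E'
import numpy as np,cv2
from rig import telemetry,eyes,order,bot
def cap(n,f=None):
    c=eyes.capture(n)
    if f: cv2.imwrite('pics/'+f,c['pixels'])
    return c
def ray(c,u,v,z):
    K,T=np.array(c['intrinsics']),np.array(c['extrinsics'])
    d=T[:3,:3]@np.linalg.solve(K,[u,v,1]);o=T[:3,3]
    return o+d*(z-o[2])/d[2]
def proj(c,p):
    K,T=np.array(c['intrinsics']),np.array(c['extrinsics'])
    q=K@(T[:3,:3].T@(np.array(p)-T[:3,3]));return q[:2]/q[2]
E
python3 - <<'E'
from h import *
import pickle
for n in('top','scene'):
    c=cap(n,n+'0.png');pickle.dump(c,open(n+'0.pkl','wb'));print(n,np.round(c['extrinsics'],3),np.round(c['intrinsics'],1))
s=telemetry.read_state();print(s)
E
```

```text
top [[ 0.012 -0.991  0.133  0.381]
 [-1.    -0.013 -0.009 -0.023]
 [ 0.011 -0.133 -0.991  1.262]
 [ 0.     0.     0.     1.   ]] [[421.    0.  254.2]
 [  0.  421.  195.8]
 [  0.    0.    1. ]]
scene [[-0.783  0.36  -0.507  1.201]
 [ 0.621  0.424 -0.659  0.803]
 [-0.022 -0.831 -0.555  0.84 ]
 [ 0.     0.     0.     1.   ]] [[490.3   0.  245.1]
 [  0.  490.3 192.8]
 [  0.    0.    1. ]]
{'time_s': 0.1, 'joint_positions': array([ 5.63519801e+01,  3.02747248e+01,  8.21462715e+01, -1.07588385e-03,
        6.76883871e+01, -1.02280412e+01]), 'qvel': array([ 0.08136917, -0.07159072, -0.23279411, -0.02819474, -0.00107889,
        0.02427759]), 'tau': array([ 1.92613209e-05, -4.40983129e+01, -1.77150911e+01,  6.35187887e-02,
        5.34313987e-02, -6.06595290e-05]), 'position': array([0.24804878, 0.57298453, 0.22167323]), 'tcp_rot': array([[-9.17618759e-01,  3.97460344e-01, -1.04335036e-03],
       [ 3.97461583e-01,  9.17617422e-01, -1.59886888e-03],
       [ 3.21909494e-04, -1.88184376e-03, -9.99998178e-01]]), 'force': array([ 0.3288685 , -0.26036023,  0.43089267]), 'moment': array([ 0.03991435, -0.03004576,  0.02539835]), 'opening': 1.0013219302264995}
```

View pics/top0.png

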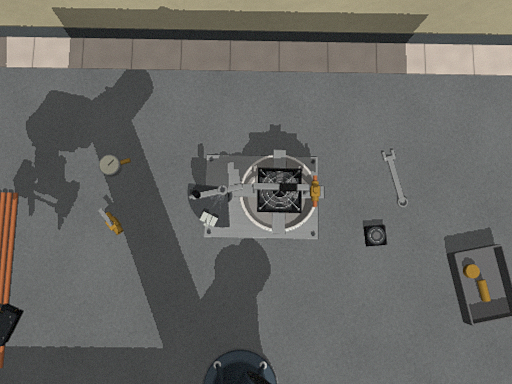

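View pics/scene0.png

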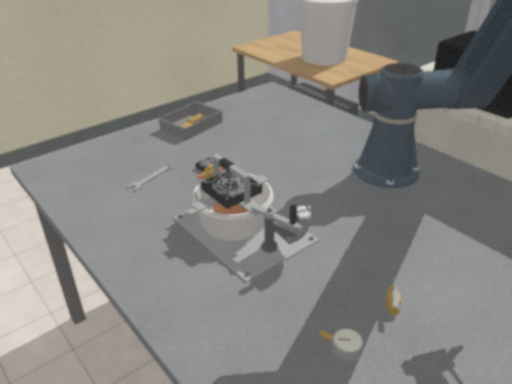

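The top view shows the rig at about (262,197), with the latch post near (235,188), the lever grip near (197,194), the notch block near (208,217) and the sleeve near (289,187). The lever runs left (+y). The scene view confirms this layout. I'll enlarge the rig in both views.

```bash
python3 - <<'E'
import cv2
a=cv2.imread('pics/top0.png')[145:245,180:330]
cv2.imwrite('pics/topc.png',cv2.resize(a,(750,500),interpolation=cv2.INTER_CUBIC))
a=cv2.imread('pics/scene0.png')[150:280,170:320]
cv2.imwrite('pics/scc.png',cv2.resize(a,(690,598),interpolation=cv2.INTER_CUBIC))
E
```

```text
(no output)
```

View pics/topc.png

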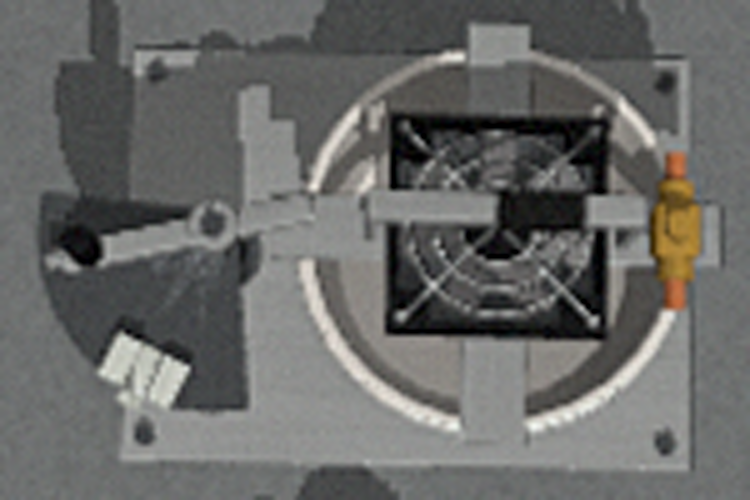

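View pics/scc.png

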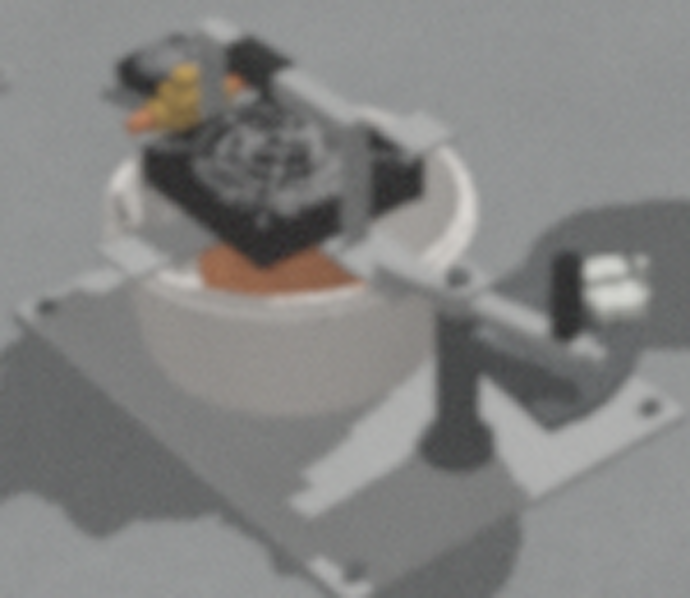

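```bash
python3 - <<'E'
from h import *
import pickle
t=pickle.load(open('top0.pkl','rb'))
P=lambda x,y,z: ray(t,180+(x+.5)/5-.5,145+(y+.5)/5-.5,z)
pts=dict(pivot=P(212,223,.121),notch=P(147,370,.112),gripTop=P(82,245,.168),nose=P(57,262,.113),sleeve=P(542,212,.191),
 b1=P(156,70,.008),b2=P(666,82,.008),b3=P(666,440,.008),b4=P(144,432,.008),pin=P(128,402,.12),
 armE=P(497,25,.105),armW=P(495,440,.105),armS=P(718,236,.105),barN=P(372,206,.188),barS=P(645,212,.188))
for k,v in pts.items(): print(k,np.round(v,4))
pv=pts['pivot']
for k in('notch','gripTop','nose','pin'):
    d=(pts[k]-pv)[:2];print(k,np.linalg.norm(d),np.degrees(np.arctan2(d[1],d[0])))
g=t['pixels'][:,:,:].astype(int)
hsv=cv2.cvtColor(t['pixels'],cv2.COLOR_BGR2HSV)
# white tub rim not needed if arms give centre
a=pts['armW']-pts['armE'];print('arms len',np.linalg.norm(a),'yaw from x arm',np.degrees(np.arctan2(-a[1],-a[0])),'centre',(pts['armE']+pts['armW'])/2)
d=pts['barN']-pts['barS'];print('bar len',np.linalg.norm(d),np.degrees(np.arctan2(d[1],d[0]))-90)
for i,j in(('b1','b2'),('b4','b3')):
    d=pts[i]-pts[j];print(np.linalg.norm(d),np.degrees(np.arctan2(d[1],d[0]))-90)
s=pickle.load(open('scene0.pkl','rb'))
for k in('pivot','notch','gripTop','nose','sleeve','pin'):
    q=proj(s,pts[k]);print(k,'scene',np.round(q,1),'crop',np.round((q-[170,150]+.5)*4.6-.5))
E
```

```text
pivot [0.5513 0.0551 0.121 ]
notch [0.471  0.0894 0.112 ]
gripTop [0.5317 0.1197 0.168 ]
nose [0.5297 0.1403 0.113 ]
sleeve [ 0.5489 -0.1195  0.191 ]
b1 [0.6617 0.0989 0.008 ]
b2 [ 0.6587 -0.2114  0.008 ]
b3 [ 0.4414 -0.2099  0.008 ]
b4 [0.4423 0.1004 0.008 ]
pin [0.4529 0.0984 0.12  ]
armE [ 0.6686 -0.1017  0.105 ]
armW [ 0.4355 -0.1015  0.105 ]
armS [ 0.5502 -0.2252  0.105 ]
barN [ 0.5513 -0.0319  0.188 ]
barS [ 0.5501 -0.173   0.188 ]
notch 0.08737428875514482 156.87251157074542
gripTop 0.06748125127062243 106.88361849348153
nose 0.08788263320074775 104.24032708638055
pin 0.10759144808433407 156.23376473329742
arms len 0.23310321695280542 yaw from x arm -0.039000429529585115 centre [ 0.5520618 -0.1016245  0.105    ]
bar len 0.14114964071388572 -0.4973936906958727
0.310273417931599 -0.5597973997249852
0.31030018641506685 -0.16577668588310246
pivot scene [269.3 211.7] crop [458. 285.]
notch scene [302.1 208.6] crop [609. 271.]
gripTop scene [293.4 204.7] crop [570. 253.]
nose scene [299.2 226.8] crop [596. 355.]
sleeve scene [227.  160.3] crop [264.  49.]
pin scene [309.9 204.9] crop [645. 255.]
```

Yaw is about 0, the deck centre is about (0.552, -0.102) and the pivot about (0.5515, 0.054). The radii check out: notch 87 mm, nose 88 mm, bar 141 mm. The latch stands at about 15° and the notch is at about 67°. I'll go above the grip.

Emit:
servo_tool:
  targets:
    - [[-0.02,-0.015,0],[0,0,0.06]]
    - [[-0.06,-0.04,0],[0,0,0.18]]
    - [[-0.11,-0.075,0],[0,0,0.32]]
    - [[-0.16,-0.11,0],[0,0,0.46]]
    - [[-0.21,-0.145,0],[0,0,0.6]]
    - [[-0.26,-0.18,0],[0,0,0.75]]
    - [[-0.31,-0.215,0.005],[0,0,0.9]]
    - [[-0.36,-0.25,0.01],[0,0,1.03]]
    - [[-0.41,-0.28,0.015],[0,0,1.12]]
    - [[-0.44,-0.297,0.02],[0,0,1.162]]
    - [[-0.4415,-0.3,0.02],[0,0,1.162]]
    - [[-0.4415,-0.3,0.02],[0,0,1.162]]
  gripper: 0.087

```text
time_s: 1.6
position: [0.5333, 0.1229, 0.2021]
tcp_rot: [[0.0, 1.0, -0.002], [1.0, -0.0, 0.0], [0.0, -0.002, -1.0]]
force: [0.2, 0.0, -0.0]
opening: 1.002
```

```bash
python3 - <<'E'
from h import *
s=telemetry.read_state();print(s['time_s'],s['position'],np.round(s['tcp_rot'],3))
a=cap('scene')['pixels'][120:270,200:350]
cv2.imwrite('pics/s1.png',cv2.resize(a,(600,600),interpolation=cv2.INTER_CUBIC))
E
```

```text
1.6 [0.53327698 0.12292526 0.20214966] [[ 0.     1.    -0.002]
 [ 1.    -0.     0.   ]
 [ 0.    -0.002 -1.   ]]
```

View pics/s1.png

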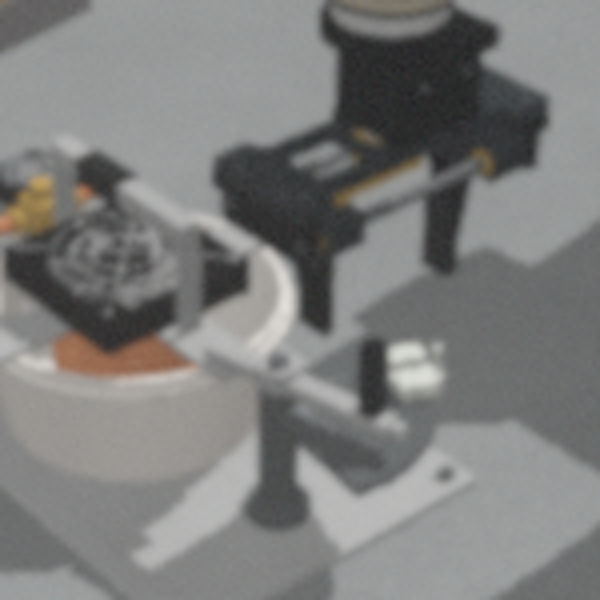

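The fingers, with tips near (318,330) and (442,270), straddle the black grip (373,375) centrally. I'll descend 70 mm and close.

Emit:
servo_tool:
  targets:
    - [[0,0,0.02],[0,0,0]]
    - [[0,0,0.045],[0,0,0]]
    - [[0,0,0.065],[0,0,0]]
    - [[0,0,0.07],[0,0,0]]
    - [[0,0,0.07],[0,0,0]]

```text
time_s: 2.28
position: [0.5339, 0.1236, 0.1328]
tcp_rot: [[-0.001, 1.0, -0.0], [1.0, 0.001, 0.0], [0.0, -0.0, -1.0]]
force: [0.4, -0.0, -0.9]
opening: 0.998
```

Emit:
servo_tool:
  targets:
    - [[0,0,0],[0,0,0]]
    - [[0,0,0],[0,0,0]]
    - [[0,0,0],[0,0,0]]
    - [[0,0,0],[0,0,0]]
    - [[0,0,0],[0,0,0]]
    - [[0,0,0],[0,0,0]]
  gripper: 0.0

```text
time_s: 3.02
position: [0.5342, 0.1227, 0.1325]
tcp_rot: [[0.0, 1.0, -0.0], [1.0, -0.0, -0.0], [-0.0, -0.0, -1.0]]
force: [0.5, -0.2, 0.6]
opening: 0.399
```

Emit:
servo_tool:
  targets:
    - [[0,0,0],[0,0,0]]
    - [[0,0,0],[0,0,0]]
    - [[0,0,0],[0,0,0]]
    - [[0,0,0],[0,0,0]]
    - [[0,0,0],[0,0,0]]
  gripper: 0.0

```text
time_s: 3.65
position: [0.5344, 0.1227, 0.1325]
tcp_rot: [[-0.0, 1.0, 0.0], [1.0, 0.0, -0.0], [-0.0, 0.0, -1.0]]
force: [0.3, -0.6, -1.3]
opening: 0.194
```

The fingers have closed on the grip at about 17 mm. Next is the arc.

Emit:
servo_tool:
  targets:
    - [[-0.002,-0.007,0],[0,0,0]]
    - [[-0.005,-0.014,0],[0,0,0]]
    - [[-0.009,-0.02,0],[0,0,0]]
    - [[-0.013,-0.026,0],[0,0,0]]
    - [[-0.018,-0.032,0],[0,0,0]]
    - [[-0.023,-0.037,0],[0,0,0]]
    - [[-0.028,-0.041,0],[0,0,0]]
    - [[-0.033,-0.044,0],[0,0,0]]
    - [[-0.038,-0.0465,0],[0,0,0]]
    - [[-0.041,-0.048,0],[0,0,0]]
    - [[-0.041,-0.048,0],[0,0,0]]

```text
time_s: 5.03
position: [0.4881, 0.0823, 0.1331]
tcp_rot: [[-0.0, 1.0, 0.005], [1.0, 0.0, 0.001], [0.001, 0.005, -1.0]]
force: [3.9, 4.0, -0.5]
opening: 0.197
```

Emit:
servo_tool:
  targets:
    - [[0,0,0],[0,0,0]]
    - [[0,0,0],[0,0,0]]
    - [[0,0,0],[0,0,0]]
    - [[0,0,0],[0,0,0]]
    - [[0,0,0],[0,0,0]]
    - [[0,0,0],[0,0,0]]
  gripper: 0.045

```text
time_s: 5.78
position: [0.4862, 0.0817, 0.1325]
tcp_rot: [[0.0, 1.0, -0.0], [1.0, -0.0, -0.0], [-0.0, -0.0, -1.0]]
force: [0.2, -0.8, 0.4]
opening: 0.516
```

Emit:
servo_tool:
  targets:
    - [[0,0,-0.03],[0,0,0]]
    - [[0,0,-0.07],[0,0,0]]
    - [[0,0,-0.1],[0,0,0]]
    - [[-0.04,0.01,-0.1],[0,0,0]]
    - [[-0.1,0.03,-0.1],[0,0,0]]
    - [[-0.15,0.05,-0.1],[0,0,0]]
    - [[-0.19,0.06,-0.1],[0,0,0]]
    - [[-0.2,0.0625,-0.1],[0,0,0]]
    - [[-0.2,0.0625,-0.1],[0,0,0]]
  gripper: 0.06

```text
time_s: 6.9
position: [0.5483, -0.1181, 0.2322]
tcp_rot: [[0.001, 1.0, -0.001], [1.0, -0.001, 0.001], [0.001, -0.001, -1.0]]
force: [-0.4, 0.2, -0.0]
opening: 0.686
```

```bash
python3 - <<'E'
from h import *
import pickle
s=telemetry.read_state();print(s['time_s'],s['position'])
c=cap('top');pickle.dump(c,open('top1.pkl','wb'))
a=c['pixels'][145:245,180:330]
cv2.imwrite('pics/t2.png',cv2.resize(a,(750,500),interpolation=cv2.INTER_CUBIC))
E
```

```text
6.9 [ 0.54828068 -0.1181209   0.23220204]
```

View pics/t2.png

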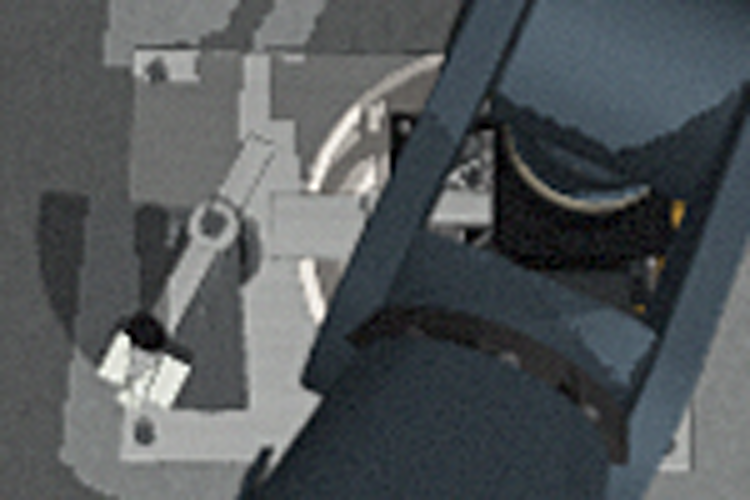

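```bash
python3 - <<'E'
from h import *
import pickle
t=pickle.load(open('top1.pkl','rb'))
P=lambda x,y,z: ray(t,180+(x+.5)/5-.5,145+(y+.5)/5-.5,z)
pv=P(212,223,.121);an=lambda a,b:np.degrees(np.arctan2(*(a-b)[1::-1]))
for n,p in (('grip',P(145,331,.168)),('notch',P(147,370,.112)),('noseup',P(143,375,.118))): print(n,np.round(p,4),np.linalg.norm((p-pv)[:2]),an(p,pv))
d=P(258,142,.118);print('dog',np.linalg.norm((d-pv)[:2]),an(pv,d))
# dark grip mask
m=(t['pixels'][205:217,200:220].max(2)<45).astype(np.uint8);M=cv2.moments(m,True)
p=ray(t,200+M['m10']/M['m00'],205+M['m01']/M['m00'],.16);print('mask grip',M['m00'],p,an(p,pv))
E
```

```text
grip [0.4869 0.0855 0.168 ] 0.07122621443697227 154.72117156932424
notch [0.471  0.0894 0.112 ] 0.08737428875514482 156.87251157074542
noseup [0.4678 0.0909 0.118 ] 0.09093022025658395 156.79255839841517
dog 0.05195192440421428 152.27940686481267
mask grip 48.0 [0.48591845 0.0858495  0.16      ] 154.8086552662006
```

The grip sits at about 155° and the notch at about 157°, which is within tolerance (9 mm is about 6°). I'll cross-check in the scene view, which also shows the gripper over the sleeve.

```bash
python3 - <<'E'
from h import *
c=cap('scene')
a=c['pixels'];b=cv2.resize(a[180:245,260:325],(400,400),interpolation=cv2.INTER_CUBIC)
d=cv2.resize(a[110:210,170:270],(400,400),interpolation=cv2.INTER_CUBIC)
cv2.imwrite('pics/s3.png',np.hstack([b,d]))
pv=np.array([.5515,.0545,.113])
for th in(150,153,156,159):
    e=np.radians(th);print(th,[np.round((proj(c,pv+[r*np.cos(e),r*np.sin(e),z])-[260,180]+.5)*400/65-.5) for r,z in((.086,0),(.07,.055))])
E
```

```text
150 [array([265., 191.]), array([231.,  83.])]
153 [array([262., 185.]), array([229.,  78.])]
156 [array([258., 179.]), array([226.,  73.])]
159 [array([254., 172.]), array([223.,  69.])]
```

View pics/s3.png

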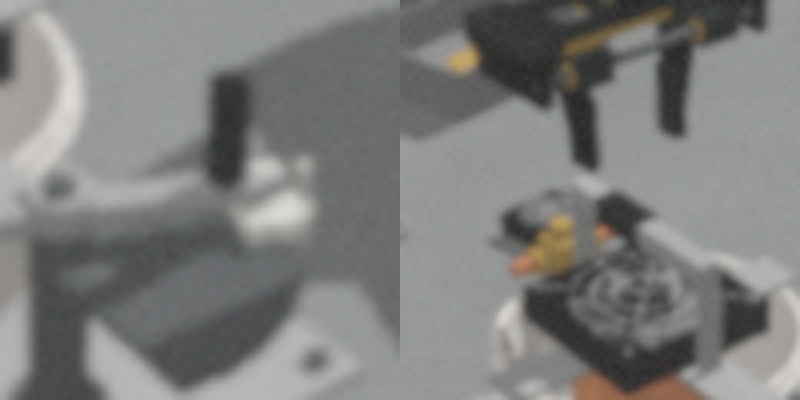

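The nose lies in the gap between the two teeth near (265,185), pointing at the pin (302,165), so the latch is set. The fingers stand over the sleeve. I'll descend, grasp and check.

Emit:
servo_tool:
  targets:
    - [[-0.001,0.002,0.02],[0,0,0]]
    - [[-0.001,0.002,0.045],[0,0,0]]
    - [[-0.001,0.002,0.065],[0,0,0]]
    - [[-0.001,0.002,0.071],[0,0,0]]
    - [[-0.001,0.002,0.071],[0,0,0]]

```text
time_s: 7.62
position: [0.5506, -0.1183, 0.1617]
tcp_rot: [[-0.001, 1.0, -0.0], [1.0, 0.001, 0.0], [0.0, -0.0, -1.0]]
force: [0.2, 0.2, -0.6]
opening: 0.689
```

Emit:
servo_tool:
  targets:
    - [[0,0,0],[0,0,0]]
    - [[0,0,0],[0,0,0]]
    - [[0,0,0],[0,0,0]]
    - [[0,0,0],[0,0,0]]
    - [[0,0,0],[0,0,0]]
    - [[0,0,0],[0,0,0]]
    - [[0,0,0],[0,0,0]]
    - [[0,0,0],[0,0,0]]
    - [[0,0,0],[0,0,0]]
  gripper: 0.0

```text
time_s: 8.75
position: [0.5511, -0.1194, 0.1616]
tcp_rot: [[0.0, 1.0, 0.001], [1.0, -0.0, -0.0], [-0.0, 0.001, -1.0]]
force: [1.4, 1.1, 1.4]
opening: 0.226
```

Emit:
servo_tool:
  targets:
    - [[0,0,-0.003],[0,0,0]]
    - [[0,0,-0.006],[0,0,0]]
    - [[0,0,-0.01],[0,0,0]]
    - [[0,0,-0.014],[0,0,0]]
    - [[0,0,-0.018],[0,0,0]]
    - [[0,0,-0.02],[0,0,0]]
    - [[0,0,-0.02],[0,0,0]]

```text
time_s: 9.62
position: [0.5509, -0.1194, 0.1818]
tcp_rot: [[0.0, 1.0, 0.0], [1.0, -0.0, -0.0], [-0.0, 0.0, -1.0]]
force: [-0.4, -0.4, -5.5]
opening: 0.224
```

The wrist carries 5.5 N, about 0.56 kg, which matches the deck alone. I'll continue up.

Emit:
servo_tool:
  targets:
    - [[0,0,-0.004],[0,0,0]]
    - [[0,0,-0.012],[0,0,0]]
    - [[0,0,-0.022],[0,0,0]]
    - [[0,0,-0.032],[0,0,0]]
    - [[0,0,-0.042],[0,0,0]]
    - [[0,0,-0.052],[0,0,0]]
    - [[0,0,-0.062],[0,0,0]]
    - [[0,0,-0.07],[0,0,0]]
    - [[0,0,-0.076],[0,0,0]]
    - [[0,0,-0.08],[0,0,0]]
    - [[0,0,-0.08],[0,0,0]]
    - [[0,0,-0.08],[0,0,0]]

```text
time_s: 11.12
position: [0.5505, -0.1192, 0.2612]
tcp_rot: [[0.0, 1.0, -0.001], [1.0, -0.0, 0.0], [0.0, -0.001, -1.0]]
force: [-0.1, -0.3, -6.1]
opening: 0.227
```

Emit:
servo_tool:
  targets:
    - [[0,0,0],[0,0,0]]
    - [[0,0,0],[0,0,0]]
    - [[0,0,0],[0,0,0]]
    - [[0,0,0],[0,0,0]]

```text
time_s: 11.62
position: [0.5508, -0.1193, 0.2615]
tcp_rot: [[-0.0, 1.0, -0.0], [1.0, 0.0, -0.0], [-0.0, -0.0, -1.0]]
force: [-0.2, -0.1, -5.0]
opening: 0.229
```

```bash
python3 - <<'E'
from h import *
s=telemetry.read_state();print(s['time_s'],s['position'],s['force'],s['moment'],s['opening'])
a=cap('scene')['pixels'][90:270,160:340]
cv2.imwrite('pics/s4.png',cv2.resize(a,(600,600),interpolation=cv2.INTER_CUBIC))
E
```

```text
11.625 [ 0.55077355 -0.11927974  0.26152133] [-0.22831947 -0.05452379 -4.9823598 ] [-0.04875171  0.04431797 -0.04380955] 0.22895732216254158
```

View pics/s4.png

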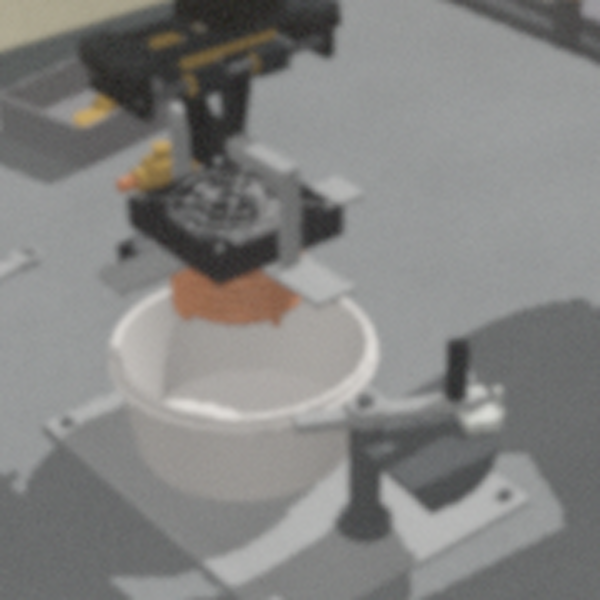

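The deck hangs level with the coil's lower edge (about (230,320)) above the rim after a 100 mm lift, which puts its foot about 40 mm clear. The lever nose is still between the teeth near (480,400).

```bash
python3 -c "
from h import *
s=telemetry.read_state();print(s['time_s'],abs(s['qvel']).max());print(order.hand_in())"
```

```text
11.675 0.11532161616117571
the job is handed in; nothing more can be done
None
```

I swung the latch into the marked notch, then gripped the fan deck by its sleeve and lifted it 100 mm straight up. I handed the job in at about 11.7 s with the gripper still holding the deck; no verdict was reported.

**Latch:** The top view put the grip at about 155° and the notch at about 157°, which is roughly 3 mm at the nose against the 9 mm allowed. My rough reading from the dog end said 152°, about 7 mm off and still inside the limit. The scene view showed the nose between the teeth, before and after the lift.

**Deck:**
- **Lift:** The coil foot should be about 40 mm above the rim, worked out from the lift height.
- **Position:** The tool moved less than 1 mm sideways during the lift, so the coil should still be over the tub's axis.
- **Grip:** The opening was 20 mm, which matches the sleeve, and the wrist carried 5 to 6 N, which matches the deck alone.
- **Level and stillness:** It looked level in the last picture, but I judged that by eye and did not measure the tilt. The highest joint speed was 0.1°/s.

I did not re-measure the loose parts; the planned path stayed well above them.

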